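# Slide the aerosol can into its bay

## Robot

A 6-joint arm with a two-finger parallel gripper is mounted at the origin on a cart in front of the work surface, level with it; the furniture and walls round the work are solid. World frame = base frame: x ahead of the robot, y to its left, z up, the work surface at z = 0. Lengths are in m, angles in rad, forces in N, time in s.
With the tool pointing down it reaches from about 0.375 to 0.975 m from the base axis. Payload 3.8 kg.
Tool frame: the origin (TCP) lies at the very end of the fingers, on their centre line; the grasp point (between the pads) lies 19 mm behind it; z points along the fingers, y is the line along which they close (so a half turn about z gives the same grasp; the last joint's range is limited). The gripper opens to 85 mm and grips with 20 to 120 N. Pads are 22 mm wide; open, the fingers measure 114 mm over their backs; the gripper's body (76 mm by 85 mm) begins 54 mm behind the grasp point. The pads swing forward as they close: fully open they stand 13 mm farther back than shut.
Start: joints at [-1.312, 0.264, 1.604, -0, 1.274, -0.037], TCP at [0.197, -0.646, 0.206] pointing down, gripper open.
Joint ranges: [-2.63, 2.63], [-0.94, 2.18], [0.31, 2.57], [-1.31, 4.45], [0, 2.66], [-2.55, 2.55]. Speed limits (rad/s): [2.57, 2.57, 3.14, 3.14, 3.14, 3.14].

## Interface

Orientations are given as a rotation vector (axis times angle).
In Python, from workcell import bot gives the robot as it stands. The module is installed in compiled form; this text tells all that it offers.
- The arm moves only by the tool jog_arm, called after "Request:" as name(argument=value, ...) on one line, values as JSON. Schema: {"type":"object","properties":{"ticks":{"type":"object","properties":{"rows":{"type":"array","items":{"type":"array","items":{"type":"number"},"minItems":4,"maxItems":4},"minItems":1,"maxItems":5}},"additionalProperties":false,"required":["rows"]},"finger_gap":{"type":"number"},"clamp_n":{"type":"number"},"only":{"type":"string"},"quiet":{"type":"boolean"},"lines":{"type":"string"}},"required":["ticks"],"additionalProperties":false}. ticks is an object whose key "rows" holds a list of rows, 1 to 5 of them, each of 4 numbers: dx, dy, dz in shares of the most that a row can go, 1 being 62.5 mm, then a turn about the tool's z in parts of the range, where 1.0 means pi rad; each row shifts and turns the commanded pose from where the row before left it, along the tool's axes as they then stand; what a row does not reach is not made up. A row lasts 1/8 s, in which the tool goes at most 0.0625 m and 0.188 rad, less where a joint would pass 70% of its speed; a pose out of reach is approached as far as the arm can. finger_gap is the opening from 0.0 (shut) to 1.0 (fully open), set as the call begins (left out keeps the last). The fingers move at their own pace and stop on an object; clamp_n is the grip in N (left out, the last holds). Time passes only in rows, so rows that do not move let the fingers close. The tool returns the time, the measured TCP pose, the force, the opening and the grip force at its end. only (a regular expression) keeps the lines of the reply that match it, lines (a string "A,B") keeps lines A to B, and quiet returns only ok. Shift and turn numbers lie between -1 and 1, and a call with a number outside is refused. Input that does not fit is refused with a message, and nothing moves.
- bot.read_state(): the state, without advancing time (a new reading comes with each control period).
- bot.read_camera(name): name is "scene" or "top"; returns the picture (480x640x3 uint8, red, green, blue); there is no depth.
- bot.camera_info(name): a dict with "intrinsics" (3x3 intrinsics, pixels), "extrinsics" (4x4, takes a point from camera to world coordinates). Camera axes: x right, y down, z forward; pixel columns grow to the right and rows downward; lengths in m; the calibration is good to about 2 mm. A picture is of the moment at which its call begins. camera_info takes no time and is no camera call.
- bot.finish_job(): hands the job in; it is judged then, once.
Trained networks look in the newest picture that a camera, given by its name, has taken for a name from the list of things; names that differ only in an ending like _2 or _b are one class to them, and where a whole thing is asked for, a point or a joint stands for the part that bears it (a point fixed in the world has none). Each returns a list of dicts, best first, with "conf" (0 to 1); they miss things now and then, are a little off and sometimes report something else, mostly with a low value. They report only what shows in the picture. A call takes as long as a camera call.
- bot.search_frame(camera, thing): "box" ([left, top, right, bottom] in pixels, round what is visible of it).
- bot.regions_of(camera, thing): "pixels" (480x640 bool, what is visible of it) and "box" ([left, top, right, bottom] in pixels, round what is visible of it).
- bot.spot_point(camera, thing): "pixel" ([row, column] in pixels: a listed point, or the origin of a listed thing).
The state is a dict: "time": time; "q": joint angles; "joint_vel": joint speeds; "joint_torque": joint torques, N m; "tool_pos": TCP position; "tcp_rot": TCP orientation; "wrist_force": force on the tool from outside, world axes, zero at the start; "torque": the same for the moment, N m; "width": opening from 0.0 (shut) to 1.0 (fully open); "grip_force": force on a finger pad.
Only numpy, scipy, OpenCV 4.12 (cv2) and the standard library are available. Lean on these libraries where they do the work, as an engineer would, in place of code of your own. Each camera call takes 0.05 s, during which the arm holds its last target. There are 200 camera calls.

## Task

Put the tall red aerosol can away in the blue steel bay: push it low down so that it slides over the bench on its base, upright all the way, through the bay's open front until it is completely under the roof, then let go of it and draw back. Do not lift it, tip it or squeeze it hard, and leave the spray bottle and the tools round it alone.

Things in the scene. Friction and masses are not known exactly. Their poses are not given: they have to be found in the camera images.
- aerosol_can: tall red aerosol can with a white band, steel shoulder and black cap, loose, upright on the bench: 66 mm in diameter up to 150 mm, 200 mm high over the 44 mm wide cap, about 0.4 kg (varies), centre of mass about 80 mm up. Origin: centre of its underside; z upright; yaw does not matter. It slides if pushed within about 30 mm of the bench, topples if pushed high up
- can_bay: blue sheet-steel bay fixed to the bench, 126 wide (y) x 120 deep (x) x 247 mm high: no floor, open front facing its -x, closed back, sides with windows above 70 mm, roof underside 232 mm up; inside 120 wide, 117 deep. Foot flanges outside the sides, 22 mm. Origin: centre of its footprint; x points into the bay. The can is fully under the roof from x = -27 to +24 mm (at the back)
- bay_mouth (a point): middle of the bay's open front at bench height, 60 mm in front of (at -x of) the bay's origin
- spray_bottle: small blue spray bottle with a white head, loose, 38 x 38 x 116 mm, standing on the bench; origin: centre of its underside. It, the tape and the reel change places from start to start. Leave it standing where it is
- vinyl_tape: roll of black tape, 66 mm in diameter, 18 mm high, loose bystander; origin: centre of its underside
- side_cutters: red side cutters, 49 x 133 x 12 mm, lying on the bench, loose bystander; origin: centre of its underside
- screwdriver: orange-handled screwdriver, 26 x 175 x 26 mm, lying on the bench, loose bystander; origin: centre of its underside
- solder_reel: reel of solder with blue flanges, 56 mm in diameter, 38 mm high, standing on its flange, loose bystander; origin: centre of its underside

How it is judged:
By the outcome, as a careful person would: the job done as asked, in the order asked, and still so for the second after the job is handed in, with the robot touching nothing.
It also fails if it takes over 48 s, if anything falls off the work surface, if the arm or the gripper's body presses on something with over 40 N, if the wrist force passes 120 N, or if a joint passes its speed limit or range.

## Working session

There is one attempt and no reset: what is moved stays moved. The work goes in short steps, Python scripts to look and compute and a tool call to move; the robot and the scene stay as the last step left them, time stands still between calls to the robot, and variables do not carry over. Pictures are saved under pics/ and viewed, at most 10 in all, crops included, and the job is handed in when it is done.

```bash
mkdir -p pics; cat > h.py <<'E'
import numpy as np, cv2
from workcell import bot
def ray(cam,row,col):
    i=bot.camera_info(cam);K=np.array(i["intrinsics"]);T=np.array(i["extrinsics"])
    d=T[:3,:3]@np.linalg.solve(K,[col,row,1.]);return T[:3,3],d
def at(cam,row,col,z=0.):
    o,d=ray(cam,row,col);return o+d*(z-o[2])/d[2]
def proj(cam,p):
    i=bot.camera_info(cam);K=np.array(i["intrinsics"]);T=np.linalg.inv(np.array(i["extrinsics"]))
    c=K@(T[:3,:3]@np.array(p)+T[:3,3]);return c[:2]/c[2]
E
python3 - <<'E'
from h import *
for c in("top","scene"):
    im=bot.read_camera(c);cv2.imwrite(f"pics/{c}0.png",im[:,:,::-1]);print(c,ray(c,240,320))
    for t in("aerosol_can","can_bay","bay_mouth","spray_bottle","vinyl_tape","side_cutters","screwdriver","solder_reel"):
        p=bot.spot_point(c,t)[:1]; b=bot.search_frame(c,t)[:1] if t!="bay_mouth" else []
        print(t,[(np.round(x["pixel"]),round(x["conf"],2),at(c,*x["pixel"]).round(3)) for x in p],[(np.round(x["box"]),round(x["conf"],2)) for x in b])
s=bot.read_state();print(s["time"],s["tool_pos"],s["tcp_rot"],s["q"])
E
```

```text
top (array([0.47556719, 0.09586655, 1.17612498]), array([ 6.32757814e-02,  1.86553858e-04, -9.98092984e-01]))
aerosol_can [] [(array([403., 260., 452., 299.]), 0.94)]
can_bay [] [(array([275., 132., 369., 241.]), 0.62)]
bay_mouth [] []
spray_bottle [(array([194., 253.]), 0.8, array([0.653, 0.248, 0.   ]))] [(array([239., 181., 262., 198.]), 0.68)]
vinyl_tape [(array([277., 417.]), 0.34, array([ 0.469, -0.121,  0.   ]))] [(array([276., 271., 302., 304.]), 0.66)]
side_cutters [(array([244., 199.]), 0.92, array([0.537, 0.368, 0.   ]))] [(array([168., 229., 225., 257.]), 0.91)]
screwdriver [(array([302., 241.]), 0.91, array([0.409, 0.271, 0.   ]))] [(array([204., 296., 278., 317.]), 0.82)]
solder_reel [(array([187., 428.]), 0.76, array([ 0.673, -0.145,  0.   ]))] [(array([275., 268., 303., 304.]), 0.53)]
scene (array([-0.18291215,  0.87383787,  0.61251335]), array([ 0.60336715, -0.63307386, -0.48527176]))
aerosol_can [(array([228., 419.]), 0.56, array([ 0.467, -0.116,  0.   ]))] [(array([406., 135., 443., 235.]), 0.82)]
can_bay [(array([233., 291.]), 0.67, array([0.641, 0.097, 0.   ]))] 
[... 182 characters left out ...]
 ]))] [(array([220., 205., 242., 267.]), 0.76)]
vinyl_tape [(array([281., 337.]), 0.73, array([0.448, 0.165, 0.   ]))] [(array([319., 266., 356., 288.]), 0.92)]
side_cutters [(array([195., 354.]), 0.71, array([ 0.676, -0.142,  0.   ]))] [(array([222., 292., 252., 307.]), 0.71)]
screwdriver [(array([315., 312.]), 0.73, array([0.407, 0.272, 0.   ]))] [(array([270., 290., 357., 326.]), 0.92)]
solder_reel [(array([192., 356.]), 0.74, array([ 0.683, -0.157, -0.   ]))] [(array([345., 176., 367., 200.]), 0.84)]
1.6 [ 0.19677417 -0.64565796  0.20616864] [-3.10727190e+00 -4.62950631e-01 -1.05282617e-05] [-1.31187699e+00  2.63883708e-01  1.60404080e+00  9.59350876e-06
  1.27368993e+00 -3.68863865e-02]
```

View pics/top0.png

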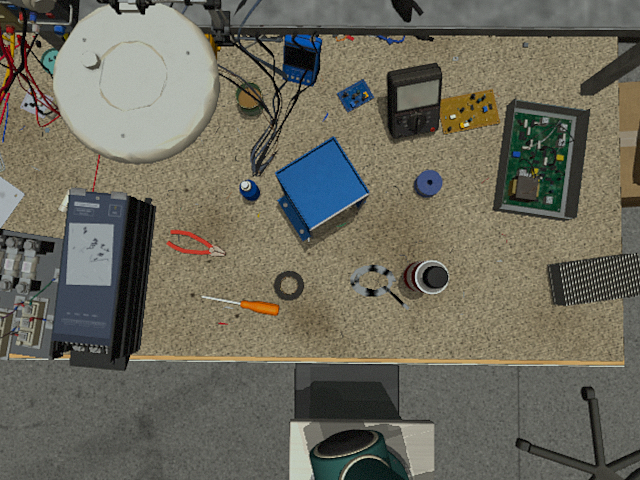

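View pics/scene0.png

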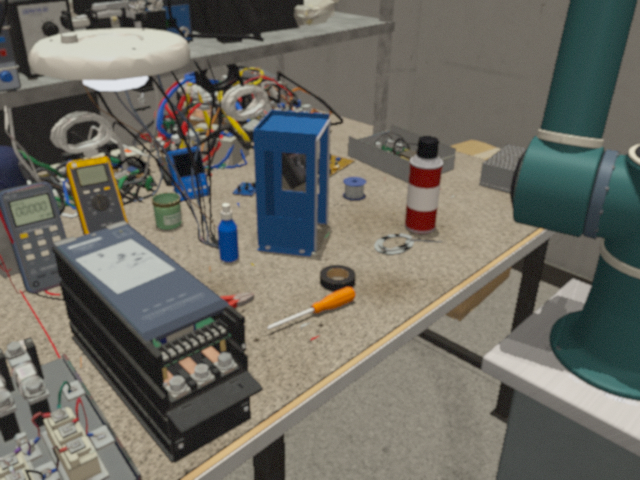

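```bash
python3 - <<'E'
from h import *
from scipy.optimize import least_squares
top=cv2.imread("pics/top0.png");sc=cv2.imread("pics/scene0.png")
a=cv2.resize(top[160:320,260:460],(800,640))[:600];cv2.imwrite("pics/c1.png",a)
b=cv2.resize(sc[100:300,240:460],(660,600));cv2.imwrite("pics/c2.png",b)
bot.read_camera("top");bot.read_camera("scene")
# can: silhouettes in both cameras, fit x,y
m={c:bot.regions_of(c,"aerosol_can")[0] for c in("top","scene")}
for c in m: print(c,m[c]["box"],m[c]["conf"])
t=np.linspace(0,2*np.pi,60)
P0=[(.033*np.cos(u),.033*np.sin(u),z) for z in(0,.15) for u in t]+[(.022*np.cos(u),.022*np.sin(u),.2) for u in t]
def box(c,p):
    q=np.array([proj(c,np.array(P)+[p[0],p[1],0]) for P in P0]);return np.r_[q.min(0),q.max(0)]
for cs in(("top",),("scene",),("top","scene")):
    r=least_squares(lambda p:np.concatenate([box(c,p)-m[c]["box"] for c in cs]),[.46,-.11],loss="soft_l1",diff_step=1e-3)
    print("can",cs,r.x.round(4),r.fun.round(1))
# bay roof top at z=.247
mk=bot.regions_of("top","can_bay")[0]["pixels"]
rgb=bot.read_camera("top").astype(int);blue=mk&(rgb[:,:,2]>130)&(rgb[:,:,2]-rgb[:,:,0]>70)
n,l,st,ce=cv2.connectedComponentsWithStats(blue.astype(np.uint8));k=1+st[1:,4].argmax()
pts=np.argwhere(l==k);W=np.array([at("top",r,c,.247)[:2] for r,c in pts])
rect=cv2.minAreaRect(W.astype(np.float32));print("roof",rect,"mean",W.mean(0));print(cv2.boxPoints(rect))
for p in bot.spot_point("scene","bay_mouth"):print("mouth",p["conf"],at("scene",*p["pixel"]))
print("loop",[at("top",r,c).round(3) for r,c in((283,352),(265,373),(283,395),(298,373),(306,408))])
E
```

```text
top [404.7, 259.3, 448.7, 295.1] 0.71
scene [407.9, 136.3, 442.5, 235.8] 0.77Traceback (most recent call last):
  File "<stdin>", line 15, in <module>
    return func(*args, **kwargs)
    result = trf(vector_fun.fun, vector_fun.jac, x0, f0, J0, lb, ub, ftol, xtol,
                 gtol, max_nfev, x_scale, loss_function, tr_solver,
                 tr_options.copy(), verbose, callback=callback_wrapped)
    return trf_no_bounds(
        fun, jac, x0, f0, J0, ftol, xtol, gtol, max_nfev, x_scale,
        loss_function, tr_solver, tr_options, verbose, callback=callback)
    J = jac(x)
    self._update_jac()
    ~~~~~~~~~~~~~~~~^^
    self.J = self.jac_wrapped(xp_copy(self.x), f0=self.f)
             ~~~~~~~~~~~~~~~~^^^^^^^^^^^^^^^^^^^^^^^^^^^^
    J, dct = approx_derivative(
             ~~~~~~~~~~~~~~~~~^
        self.fun,
        ^^^^^^^^^
    ...<2 lines>...
        **self.finite_diff_options,
        ^^^^^^^^^^^^^^^^^^^^^^^^^^^
    )
    ^
    J, _nfev = _dense_difference(fun_wrapped, x0, f0, h,
               ~~~~~~~~~~~~~~~~~^^^^^^^^^^^^^^^^^^^^^^^^
                             use_one_sided, method,
                             ^^^^^^^^^^^^^^^^^^^^^^
                             mf)
                             ^^^
    df = [f_eval - f0 for f_eval in f_evals]
                                    ^^^^^^^
    f = np.atleast_1d(self.fun(x, *self.args, **self.kwargs))
                      ~~~~~~~~^^^^^^^^^^^^^^^^^^^^^^^^^^^^^^
    return np.atleast_1d(self.fun(x))
                         ~~~~~~~~^^^
    return self.f(x, *self.args, **self.kwargs)
           ~~~~~~^^^^^^^^^^^^^^^^^^^^^^^^^^^^^^
  File "<stdin>", line 15, in <lambda>
  File "<stdin>", line 13, in box
  File "h.py", line 9, in proj
    i=bot.camera_info(cam);K=np.array(i["intrinsics"]);T=np.linalg.inv(np.array(i["extrinsics"]))
ValueError: time passes only in moves, steps and waits
```

View pics/c1.png

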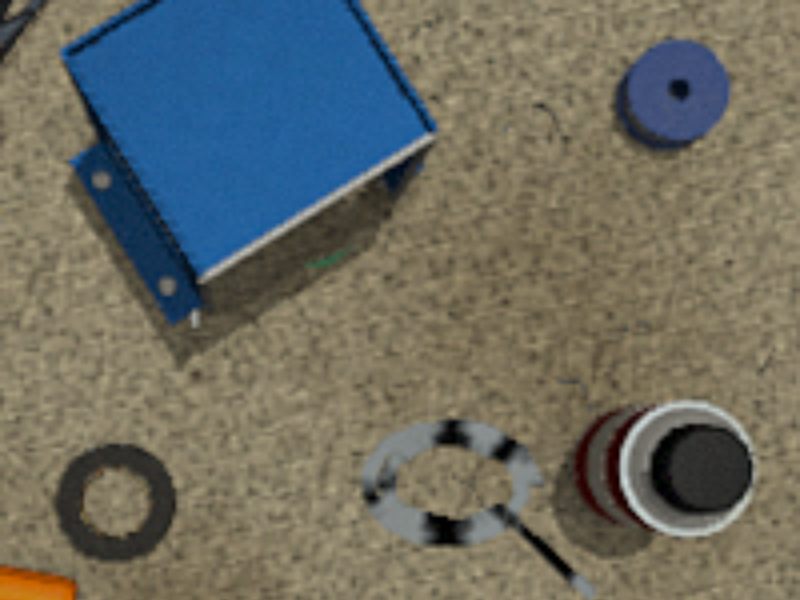

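View pics/c2.png

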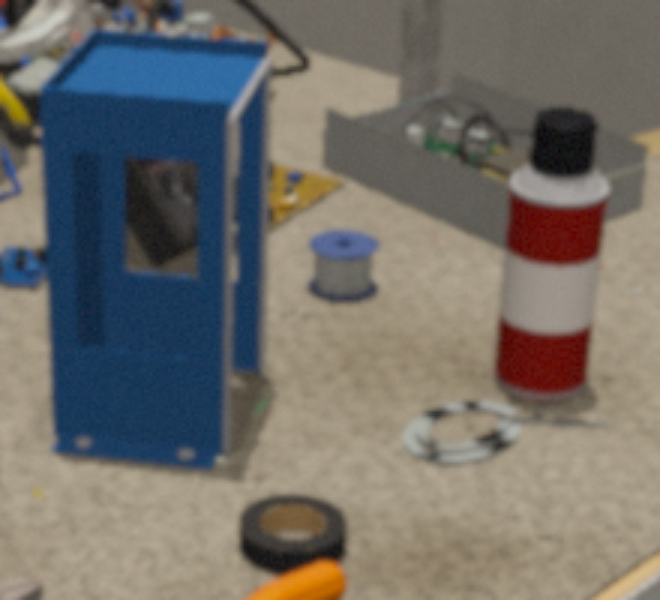

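The crops show the bay's open front facing lower right in the top view, with a white lip from (310,230) to (368,193). The can's cap is at about (435,277), and a flat pale ring lies at (373,281) between the can and the tape. I'll cache the calibration and finish the fit.

```bash
cat > h.py <<'E'
import numpy as np, cv2
from workcell import bot
from functools import lru_cache
from scipy.optimize import least_squares
@lru_cache
def cal(cam):
    i=bot.camera_info(cam);return np.array(i["intrinsics"]),np.array(i["extrinsics"])
def at(cam,row,col,z=0.):
    K,T=cal(cam);d=T[:3,:3]@np.linalg.solve(K,[col,row,1.]);o=T[:3,3];return o+d*(z-o[2])/d[2]
def proj(cam,P):
    K,T=cal(cam);c=(np.atleast_2d(P)-T[:3,3])@T[:3,:3]@K.T;return c[:,:2]/c[:,2:]
t=np.linspace(0,2*np.pi,60)
P0=np.array([(r*np.cos(u),r*np.sin(u),z) for r,z in((.033,0),(.033,.15),(.022,.2)) for u in t])
def box(c,p):
    q=proj(c,P0+[p[0],p[1],0]);return np.r_[q.min(0),q.max(0)]
def can(cams=("top","scene"),g=(.46,-.11)):
    m={}
    for c in cams:
        bot.read_camera(c);r=bot.regions_of(c,"aerosol_can")
        if r: m[c]=r[0]
    for cs in [(c,) for c in m]+([tuple(m)] if len(m)>1 else []):
        r=least_squares(lambda p:np.concatenate([box(c,p)-m[c]["box"] for c in cs]),g,loss="soft_l1",diff_step=1e-3)
        print("can",cs,r.x.round(4),r.fun.round(1))
    return r.x
E
python3 - <<'E'
from h import *
can()
rgb=bot.read_camera("top");mk=bot.regions_of("top","can_bay")[0]["pixels"];rgb=rgb.astype(int)
roof=mk&(rgb[:,:,2]>130)&(rgb[:,:,2]-rgb[:,:,0]>70)
n,l,st,ce=cv2.connectedComponentsWithStats(roof.astype(np.uint8));k=1+st[1:,4].argmax()
W=np.array([at("top",r,c,.247)[:2] for r,c in np.argwhere(l==k)])
rect=cv2.minAreaRect(W.astype(np.float32));print("roof",rect,"mean",W.mean(0));print(cv2.boxPoints(rect).round(4).tolist())
bot.read_camera("scene")
for c in("scene",):
  for p in bot.spot_point(c,"bay_mouth"):print("mouth",p["conf"],at(c,*p["pixel"]))
print("loop",[at("top",r,c)[:2].round(3).tolist() for r,c in((283,351),(264,373),(283,395),(298,373),(308,408))])
s=bot.read_state();R=cv2.Rodrigues(np.array(s["tcp_rot"]))[0];print(s["time"],R.round(3).tolist())
E
```

```text
can ('top',) [ 0.4682 -0.119 ] [-1.2  1.7  0.8 -1.7]
can ('scene',) [ 0.4665 -0.1182] [-0.3  0.1  0.3 -0.1]
can ('top', 'scene') [ 0.4671 -0.1189] [-1.2  2.2  0.7 -1.1 -0.4 -0.   0.2 -0.3]Traceback (most recent call last):
  File "<stdin>", line 5, in <module>
ValueError: attempt to get argmax of an empty sequence
```

Units first: shifts go in shares of 62.5 mm and turns go in shares of pi rad. So -0.046 m is -0.736, 0.038 m is 0.608.

Request:
jog_arm(ticks={"rows":[[0.608,-0.736,0,0],[0.608,-0.736,0,0],[0.608,-0.736,0,0],[0.608,-0.736,0,0],[0.608,-0.736,0,0]]}, finger_gap=1.0)

```text
time: 2.72
tool_pos: [0.312, -0.3686, 0.2064]
tcp_rot: [3.107, 0.462, 0.001]
wrist_force: [1.5, 0.3, 0.5]
width: 1.001
grip_force: 0.0
```

Request:
jog_arm(ticks={"rows":[[0.608,-0.736,0,0],[0.608,-0.736,0,0],[0.608,-0.736,0,0],[0,0,0,-0.0598],[0,0,0,-0.0598]]})

```text
time: 3.35
tool_pos: [0.3808, -0.2039, 0.2065]
tcp_rot: [2.961, 1.047, 0.001]
wrist_force: [0.0, 0.6, -0.5]
width: 1.001
grip_force: 0.0
```

Request:
jog_arm(ticks={"rows":[[0,0,0,-0.0598],[0,0,0,-0.0598],[0,0,0,-0.0598],[0,0,0,-0.0598],[0,0,0,-0.0598]]})

```text
time: 3.98
tool_pos: [0.3803, -0.205, 0.2064]
tcp_rot: [2.172, 2.269, 0.0]
wrist_force: [1.4, 0.3, 0.4]
width: 1.002
grip_force: 0.0
```

Request:
jog_arm(ticks={"rows":[[0,0,0,-0.0598],[0,0,0,-0.0598],[0,0,0,-0.0598],[0,0,0,-0.0598]]})

```text
time: 4.47
tool_pos: [0.3803, -0.2051, 0.2064]
tcp_rot: [1.19, 2.907, -0.0]
wrist_force: [-0.8, 0.2, -0.3]
width: 0.999
grip_force: 0.0
```

```bash
python3 - <<'E'
from h import *
s=bot.read_state();R=cv2.Rodrigues(np.array(s["tcp_rot"]))[0];print(s["time"],s["tool_pos"],R.round(3).tolist(),s["q"])
rgb=bot.read_camera("top").astype(int)
for r,c in((185,320),(205,325),(170,330)):print(rgb[r,c])
roof=((rgb[:,:,2]>120)&(rgb[:,:,2]-rgb[:,:,0]>60)).astype(np.uint8);l=cv2.connectedComponents(roof)[1]
k=l[185,320];W=np.array([at("top",r,c,.247)[:2] for r,c in np.argwhere(l==k)])
rect=cv2.minAreaRect(W.astype(np.float32));print("roof",k,rect,"mean",W.mean(0));print(cv2.boxPoints(rect).round(4).tolist())
bot.read_camera("scene")
for p in bot.spot_point("scene","bay_mouth"):print("mouth",p["conf"],at("scene",*p["pixel"]))
print("loop",[at("top",r,c)[:2].round(3).tolist() for r,c in((283,351),(264,373),(283,395),(298,373),(308,408))])
print("lip",[at("top",r,c,.24)[:2].round(3).tolist() for r,c in((230,310),(193,368))])
E
```

```text
4.475 [ 0.38030736 -0.20507126  0.20638171] [[-0.713, 0.701, 0.0], [0.701, 0.713, -0.0], [-0.0, 0.0, -1.0]] [-5.52193502e-01 -2.12361285e-01  2.09141209e+00 -6.66440108e-07
  1.26205285e+00 -1.34583816e+00]
[ 39  96 158]
[ 36  98 160]
[ 34  97 157]
roof 44 ((0.6382677555084229, 0.09459064900875092), (0.11858151853084564, 0.1255662590265274), 32.6010856628418) mean [0.63607735 0.09482203]
[[0.5544999837875366, 0.11550000309944153], [0.6220999956130981, 0.009800000116229057], [0.722000002861023, 0.07360000163316727], [0.6543999910354614, 0.1793999969959259]]
mouth 0.98 [0.58695032 0.0685756  0.        ]
loop [[0.455, 0.026], [0.498, -0.023], [0.456, -0.072], [0.422, -0.023], [0.401, -0.101]]
lip [[0.553, 0.114], [0.62, 0.011]]
```

To row units: 0.05 m is 0.8, 0.045 m is 0.72.

Request:
jog_arm(ticks={"rows":[[0,0,0.8,0],[0,0,0.8,0],[0,0,0.8,0],[0,0,0.72,0],[0,0,0,0]]})

```text
time: 5.25
tool_pos: [0.3766, -0.2028, 0.008]
tcp_rot: [-1.2, -2.894, -0.002]
wrist_force: [0.4, -0.2, -1.0]
width: 1.001
grip_force: 0.0
```

```bash
python3 - <<'E'
from h import *
s=bot.read_state();print(s["tool_pos"])
sc=bot.read_camera("scene")[:,:,::-1];u,v=proj("scene",s["tool_pos"])[0].astype(int);print(u,v)
u0=min(max(u-120,0),440);v0=min(max(v-120,0),330)
cv2.imwrite("pics/g1.png",cv2.resize(sc[v0:v0+150,u0:u0+200],(800,600)))
E
```

```text
[ 0.37661238 -0.20279336  0.00797087]
478 225
```

View pics/g1.png

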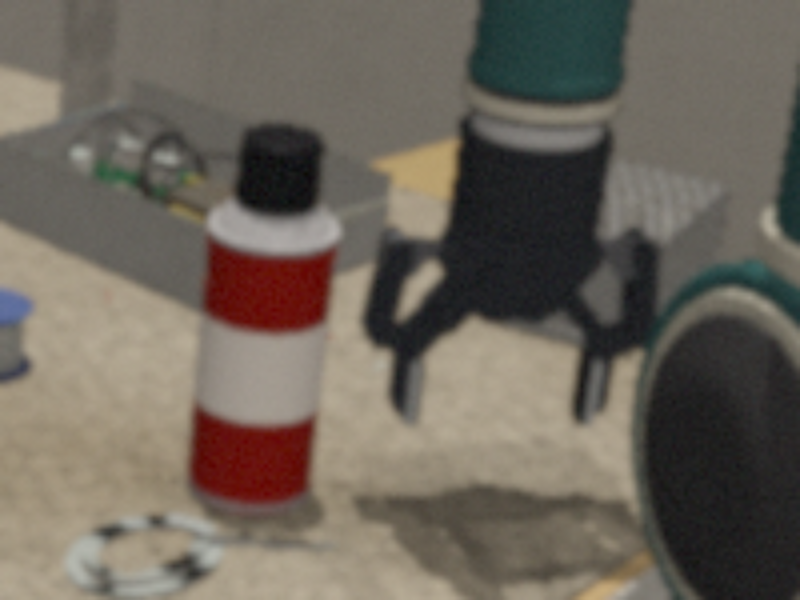

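The crop shows the gripper at (530,330) with the can to its left at (265,330). The linkage knuckles at (370,330) stick out about 15 mm beyond the finger backs and sit 42 mm above the tips. The open tips are also about 20 mm off the bench. I'll lower the TCP by about 14 mm, then make a small push and check for tilt.

To row units: 0.007 m is 0.112, 0.006 m is 0.096.

Request:
jog_arm(ticks={"rows":[[-0.08,0,0.112,0],[0,0,0.112,0],[0,0.096,0,0],[0,0.096,0,0],[0,0.08,0,0]]})

```text
time: 5.92
tool_pos: [0.3964, -0.1963, -0.0025]
tcp_rot: [1.198, 2.903, -0.0]
wrist_force: [-2.5, -2.1, 1.8]
width: 1.006
grip_force: 1.3
```

Request:
jog_arm(ticks={"rows":[[0,0.064,0,0],[0,0.064,0,0],[0,0.048,0,0],[0,0,0,0]]})

```text
time: 6.42
tool_pos: [0.4036, -0.1885, -0.0029]
tcp_rot: [-1.199, -2.904, -0.0]
wrist_force: [-1.0, -1.0, 0.6]
width: 1.0
grip_force: 0.5
```

```bash
cat > look.py <<'E'
import sys
from h import *
g=[float(a) for a in sys.argv[2:4]]
s=bot.read_state();print(round(s["time"],2),s["tool_pos"].round(4),cv2.Rodrigues(np.array(s["tcp_rot"]))[0][:2,1].round(3),s["wrist_force"].round(1))
p=can(g=g)
O=np.array([.638,.095]);a=np.radians(32.6);X=np.array([np.cos(a),np.sin(a)]);Y=np.array([-X[1],X[0]])
print("in bay",((p-O)@X).round(4),((p-O)@Y).round(4))
if sys.argv[1]!="-":
    im=bot.read_camera("scene")[:,:,::-1];u,v=proj("scene",[*p,.1])[0].astype(int)
    u0=min(max(u-90,0),440);v0=max(v-85,0);cv2.imwrite(f"pics/{sys.argv[1]}.png",cv2.resize(im[v0:v0+150,u0:u0+200],(800,600)))
E
python3 look.py p1 .467 -.119
```

```text
6.42 [ 0.4036 -0.1885 -0.0029] [0.705 0.709] [-1.  -1.   0.6]
can ('top',) [ 0.474  -0.1071] [-8.1  2.4  1.4 -2.4]
can ('scene',) [ 0.482  -0.1161] [-4.1 -1.7  2.3  0.6]
can ('top', 'scene') [ 0.4768 -0.1123] [-5.8  1.1  4.2 -3.8 -3.2 -0.6  3.4  2.1]
in bay -0.2475 -0.0878
```

View pics/p1.png

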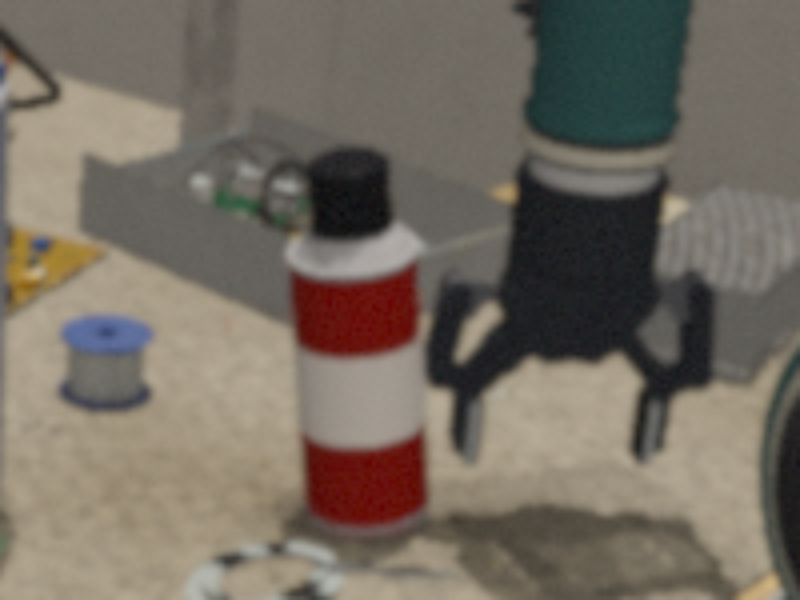

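The can leans left: its cap is at (348,165) and its base centre at (365,515). The knuckle is touching it about 75 mm up. The open tips at (465,460) are still about 30 mm off the bench. I'll back off so it settles upright, then go lower.

To row units: -0.02 m is -0.32, -0.015 m is -0.24.

Request:
jog_arm(ticks={"rows":[[0,-0.08,0,0],[0,-0.16,0,0],[0,-0.24,0,0],[0,-0.32,0,0],[0,0,0.128,0]]})

```text
time: 7.3
tool_pos: [0.3679, -0.2255, -0.0105]
tcp_rot: [1.202, 2.901, -0.001]
wrist_force: [-0.6, -0.5, 0.0]
width: 0.999
grip_force: 0.0
```

Request:
jog_arm(ticks={"rows":[[0,0,0.08,0],[0,0,0,0],[0,0,0.08,0],[0,0,0,0]]})

```text
time: 7.8
tool_pos: [0.3681, -0.2237, -0.0213]
tcp_rot: [-1.198, -2.903, -0.0]
wrist_force: [0.0, 0.1, -0.3]
width: 1.002
grip_force: 0.0
```

```bash
python3 look.py - .467 -.119;  python3 -c "
from h import *
s=bot.read_state();print(proj('scene',s['tool_pos']),proj('scene',s['tool_pos']+[0,0,.03]))
im=bot.read_camera('scene')[:,:,::-1]
cv2.imwrite('pics/p2.png',cv2.resize(im[110:260,400:600],(800,600)))"
```

```text
7.8 [ 0.3681 -0.2237 -0.0213] [0.705 0.709] [ 0.   0.1 -0.3]
can ('top',) [ 0.4696 -0.1254] [-1.5  1.5  1.  -1.5]
can ('scene',) [ 0.4672 -0.1186] [-1.2  0.2  1.  -0.2]
can ('top', 'scene') [ 0.4694 -0.124 ] [-2.2  1.6  0.2 -1.4 -0.5 -0.7  1.6 -1.4]
in bay -0.26 -0.0936
[[484.91159477 234.72212392]] [[486.84402452 222.47194721]]
```

View pics/p2.png

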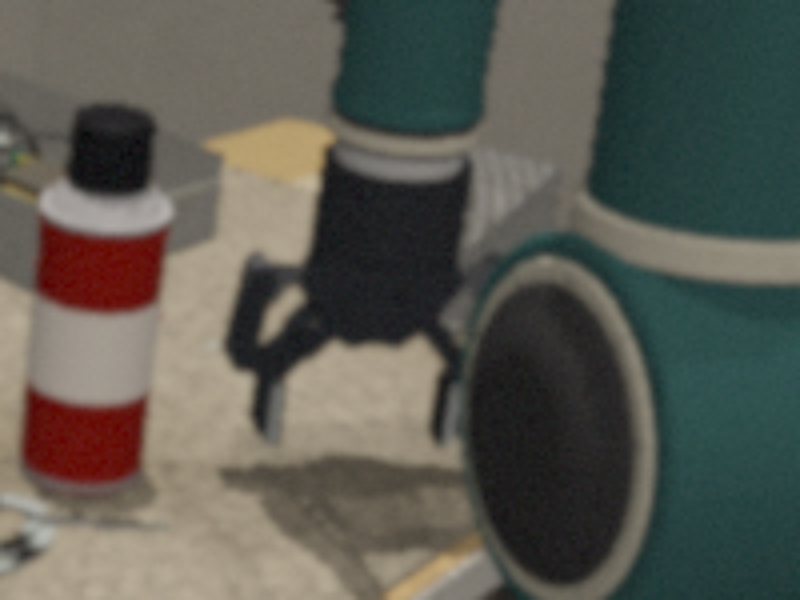

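The can is back upright at its old spot, with its base at (85,475). The tips at (265,440) are still about 15 mm up. I'll lower 10 mm more and test again.

To row units: 0.015 m is 0.24, 0.005 m is 0.08.

Request:
jog_arm(ticks={"rows":[[0,0,0.08,0],[0,0,0.08,0],[0,0.24,0,0],[0,0.24,0,0],[0,0.096,0,0]]})

```text
time: 8.68
tool_pos: [0.3949, -0.1979, -0.0306]
tcp_rot: [1.197, 2.904, 0.0]
wrist_force: [0.8, -0.1, -1.0]
width: 1.0
grip_force: 0.0
```

Request:
jog_arm(ticks={"rows":[[0,0.064,0,0],[0,0.064,0,0],[0,0.064,0,0],[0,0,0,0]]})

```text
time: 9.18
tool_pos: [0.4024, -0.19, -0.0308]
tcp_rot: [1.199, 2.903, 0.0]
wrist_force: [-1.5, -0.8, 0.5]
width: 0.993
grip_force: 0.2
```

```bash
python3 look.py p3 .467 -.119
```

```text
9.18 [ 0.4024 -0.19   -0.0308] [0.706 0.709] [-1.5 -0.8  0.5]
can ('top',) [ 0.476  -0.1126] [ 0.3 -0.4 -0.3  0.4]
can ('scene',) [ 0.4744 -0.1142] [-0.  -1.1  0.   0.6]
can ('top', 'scene') [ 0.4751 -0.1132] [ 0.6  0.1  0.1  0.8 -0.5 -1.  -0.6  0.7]
in bay -0.2494 -0.0877
```

View pics/p3.png

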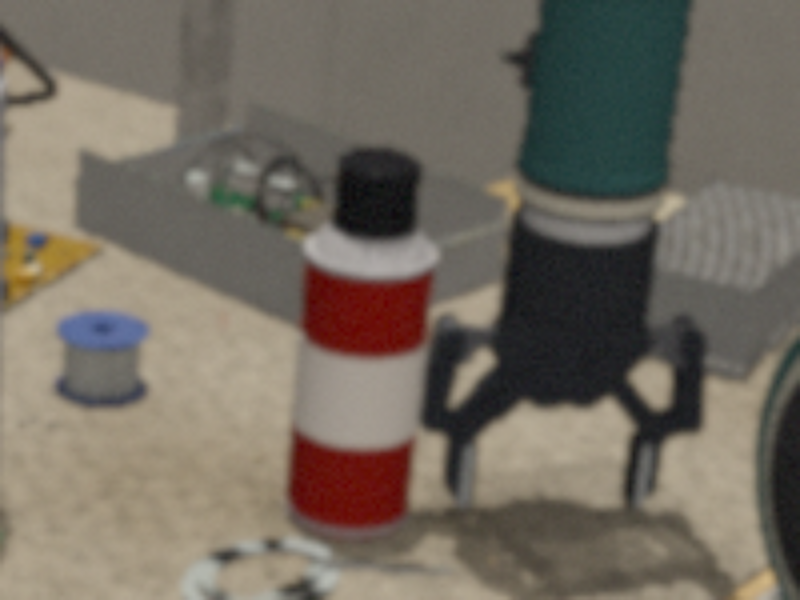

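It slid about 10 mm and stayed upright: cap at (378,165), base at (350,515). I'll keep pushing at this height.

To row units: 0.008 m is 0.128, 0.007 m is 0.112.

Request:
jog_arm(ticks={"rows":[[0,0.064,0,0],[0,0.112,0,0],[0,0.128,0,0],[0,0.128,0,0],[0,0.128,0,0]]})

```text
time: 10.05
tool_pos: [0.4273, -0.1648, -0.0309]
tcp_rot: [-1.199, -2.904, -0.0]
wrist_force: [-1.7, -1.4, 0.6]
width: 0.999
grip_force: 0.9
```

Request:
jog_arm(ticks={"rows":[[0,0.128,0,0],[0,0.096,0,0],[0,0.064,0,0],[0,0,0,0]]})

```text
time: 10.55
tool_pos: [0.4399, -0.1523, -0.0308]
tcp_rot: [1.199, 2.904, 0.001]
wrist_force: [0.1, 0.6, -0.1]
width: 0.999
grip_force: 0.0
```

```bash
python3 look.py - .5 -.08
```

```text
10.55 [ 0.4399 -0.1523 -0.0308] [0.705 0.709] [ 0.1  0.6 -0.1]
can ('top',) [ 0.5111 -0.076 ] [ 1.1  0.9 -0.8 -1.2]
can ('scene',) [ 0.5127 -0.0755] [-0.  -0.9  0.   0.5]
can ('top', 'scene') [ 0.512  -0.0753] [ 0.8  0.4 -1.2 -1.6  0.2 -0.8  0.3  0.7]
in bay -0.1979 -0.0756
```

To row units: 0.007 m is 0.112, 0.006 m is 0.096.

Request:
jog_arm(ticks={"rows":[[0,0.08,0,0],[0,0.112,0,0],[0,0.112,0,0],[0,0.096,0,0],[0,0.048,0,0]]})

```text
time: 11.38
tool_pos: [0.4597, -0.1324, -0.0308]
tcp_rot: [1.198, 2.904, -0.0]
wrist_force: [-0.7, -1.1, -0.4]
width: 0.998
grip_force: 1.0
```

Request:
jog_arm(ticks={"rows":[[0,0,0,0],[0,-0.16,0,0],[0,-0.48,0,0]]})

```text
time: 11.75
tool_pos: [0.4316, -0.1614, -0.0306]
tcp_rot: [1.196, 2.904, 0.0]
wrist_force: [-0.5, -0.0, -0.1]
width: 1.0
grip_force: 0.0
```

```bash
python3 look.py - .53 -.06
```

```text
11.75 [ 0.4316 -0.1614 -0.0306] [0.704 0.71 ] [-0.5 -0.  -0.1]
can ('top',) [ 0.5308 -0.0578] [-0.6  0.6  0.5 -0.8]
can ('scene',) [ 0.5238 -0.0503] [-1.9 -0.6  1.6  0.3]
can ('top', 'scene') [ 0.5297 -0.0571] [-0.9  1.2  0.2 -0.3 -2.  -2.1  1.3 -1.8]
in bay -0.1732 -0.0698
```

Units first: shifts go in shares of 62.5 mm and turns go in shares of pi rad. So -0.03 m is -0.48, 0.002 m is 0.032, -0.152 rad / 3.1416 = -0.0484.

Request:
jog_arm(ticks={"rows":[[0,0,0,-0.0484],[0,0,0,-0.0484],[0,0,0,-0.0484],[-0.48,0,0.032,0],[-0.48,0,0.016,0]]})

```text
time: 12.58
tool_pos: [0.4891, -0.1802, -0.0338]
tcp_rot: [0.511, 3.099, 0.0]
wrist_force: [-0.4, -0.5, 0.1]
width: 0.999
grip_force: 0.0
```

Request:
jog_arm(ticks={"rows":[[0,0.192,0,0],[0,0.128,0,0],[0,0.08,0,0],[0,0.096,0,0],[0,0.112,0,0]]})

```text
time: 13.2
tool_pos: [0.4999, -0.1442, -0.0337]
tcp_rot: [0.512, 3.099, -0.0]
wrist_force: [-0.8, -2.1, 0.1]
width: 0.999
grip_force: 0.0
```

Request:
jog_arm(ticks={"rows":[[0,0.128,0,0],[0,0.128,0,0],[0,0.096,0,0],[0,0.064,0,0],[0,0,0,0]]})

```text
time: 13.82
tool_pos: [0.5084, -0.1194, -0.0339]
tcp_rot: [-0.511, -3.099, -0.0]
wrist_force: [0.1, -1.8, -0.4]
width: 0.999
grip_force: 0.0
```

```bash
python3 look.py - .545 -.01
```

```text
13.82 [ 0.5084 -0.1194 -0.0339] [0.321 0.947] [ 0.1 -1.8 -0.4]
can ('top',) [ 0.5391 -0.0177] [ 0.5 -1.4 -0.4  2.6]
can ('scene',) [ 0.5399 -0.0156] [-2.   1.6  1.6 -1. ]
can ('top', 'scene') [ 0.5399 -0.0175] [ 0.4 -1.8 -0.5  2.3 -1.4  1.4  2.2 -1.3]
in bay -0.1433 -0.0419
```

To row units: 0.009 m is 0.144, 0.008 m is 0.128.

Request:
jog_arm(ticks={"rows":[[0,0.08,0,0],[0,0.128,0,0],[0,0.144,0,0],[0,0.144,0,0],[0,0.144,0,0]]})

```text
time: 14.65
tool_pos: [0.5214, -0.0811, -0.0339]
tcp_rot: [-0.511, -3.099, -0.0]
wrist_force: [-1.3, -2.0, -0.1]
width: 1.0
grip_force: 0.7
```

Request:
jog_arm(ticks={"rows":[[0,0.144,0,0],[0,0.128,0,0],[0,0.096,0,0],[0,0.064,0,0],[0,0,0,0]]})

```text
time: 15.28
tool_pos: [0.5301, -0.0559, -0.0339]
tcp_rot: [-0.512, -3.1, -0.001]
wrist_force: [0.6, -0.4, -0.1]
width: 0.998
grip_force: 0.0
```

```bash
python3 look.py - .56 .046
```

```text
15.28 [ 0.5301 -0.0559 -0.0339] [0.321 0.947] [ 0.6 -0.4 -0.1]
can ('top',) [0.5642 0.0415] [ 1.1  0.8 -0.8 -1. ]
can ('scene',) [0.5576 0.0468] [ 1.6 -1.4 -1.3  0.9]
can ('top', 'scene') [0.5627 0.0425] [ 0.6  1.6 -1.4 -0.3  1.2 -2.6 -1.8 -0.7]
in bay -0.0917 -0.0036
```

Request:
jog_arm(ticks={"rows":[[0,-0.24,0,0],[0,-0.8,0,0]]})

```text
time: 15.72
tool_pos: [0.5097, -0.118, -0.0336]
tcp_rot: [0.506, 3.099, 0.0]
wrist_force: [-0.3, -0.3, 0.2]
width: 0.999
grip_force: 0.0
```

```bash
python3 look.py - .56 .046
```

```text
15.72 [ 0.5097 -0.118  -0.0336] [0.318 0.948] [-0.3 -0.3  0.2]
can ('top',) [0.5588 0.0435] [ 1.8 -1.1 -1.2  1.7]
can ('scene',) [0.556  0.0456] [ 0.4 -0.1 -0.4  0.1]
can ('top', 'scene') [0.5575 0.0443] [ 1.4 -0.5 -1.6  2.3  0.3 -0.4 -0.5 -0.4]
in bay -0.0951 0.0006
```

To row units: -0.01 m is -0.16, 0.17 rad / 3.1416 = 0.0541.

Request:
jog_arm(ticks={"rows":[[0,0,-0.16,0.0541],[0,0,-0.16,0.0541],[0,0,-0.16,0.0541],[0,0,0,0.0538]]})

```text
time: 16.42
tool_pos: [0.5103, -0.1175, -0.0028]
tcp_rot: [1.521, 2.747, 0.001]
wrist_force: [0.2, -0.5, 0.4]
width: 0.998
grip_force: 0.0
```

Request:
jog_arm(ticks={"rows":[[0.576,0,0,0],[0.592,0,0,0],[0.576,0,0,0],[0,0,0.192,0],[0,0,0.16,0]]})

```text
time: 17.05
tool_pos: [0.4514, -0.0256, -0.0262]
tcp_rot: [1.513, 2.752, 0.0]
wrist_force: [0.1, -0.5, -0.1]
width: 1.003
grip_force: 0.0
```

Request:
jog_arm(ticks={"rows":[[0,0,0.128,0],[0,0,0,0]]})

```text
time: 17.3
tool_pos: [0.4504, -0.0262, -0.0348]
tcp_rot: [-1.515, -2.75, 0.001]
wrist_force: [-0.4, -0.5, 0.3]
width: 0.995
grip_force: 0.0
```

```bash
python3 look.py - .56 .044
```

```text
17.3 [ 0.4504 -0.0262 -0.0348] [0.845 0.534] [-0.4 -0.5  0.3]
can ('top',) [0.5576 0.0452] [ 2.  -0.6 -1.3  0.7]
can ('scene',) [0.5536 0.054 ] [-0.2  1.7  0.2 -0.9]
can ('top', 'scene') [0.5579 0.0485] [ 0.5 -0.7 -3.   0.6  0.1  0.5  0.4 -2.6]
in bay -0.0925 0.004
```

To row units: 0.013 m is 0.208, 0.008 m is 0.128.

Request:
jog_arm(ticks={"rows":[[0,0.208,0,0],[0,0.128,0,0],[0,0.064,0,0],[0,0.096,0,0],[0,0.128,0,0]]})

```text
time: 18.12
tool_pos: [0.4832, -0.0048, -0.0341]
tcp_rot: [-1.514, -2.751, 0.001]
wrist_force: [-1.4, -1.5, 0.6]
width: 0.999
grip_force: 0.8
```

Request:
jog_arm(ticks={"rows":[[0,0.128,0,0],[0,0.096,0,0],[0,0.048,0,0],[0,0,0,0]]})

```text
time: 18.62
tool_pos: [0.4984, 0.0043, -0.0339]
tcp_rot: [1.514, 2.752, 0.0]
wrist_force: [-1.2, 0.2, 0.1]
width: 1.0
grip_force: 0.1
```

```bash
python3 look.py p5 .575 .06
```

```text
18.62 [ 0.4984  0.0043 -0.0339] [0.845 0.535] [-1.2  0.2  0.1]
can ('top',) [0.5756 0.062 ] [-0.5 -1.6  0.4  3.5]
can ('scene',) [0.5801 0.064 ] [-12.4  -0.4   2.8   0.2]
can ('top', 'scene') [0.5773 0.0619] [ -0.5  -2.4   0.4   2.8 -10.7  -0.3   4.6   0.3]
in bay -0.069 0.0049
```

View pics/p5.png

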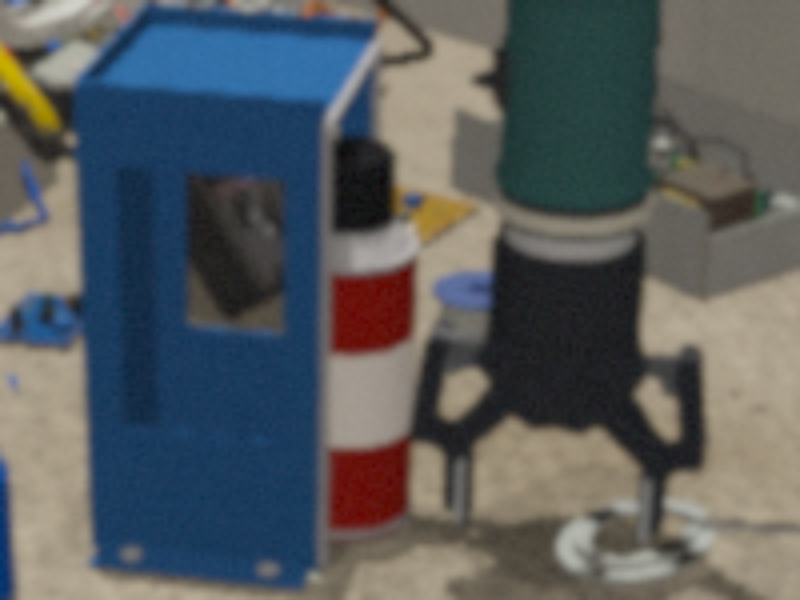

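The can is upright and partly inside the bay: red edge at (410,400), bay lip at (325,330). The hand is clear of the side walls. I'll push the last 52 mm or so.

To row units: 0.008 m is 0.128, 0.005 m is 0.08.

Request:
jog_arm(ticks={"rows":[[0,0.08,0,0],[0,0.128,0,0],[0,0.128,0,0],[0,0.128,0,0],[0,0.128,0,0]]})

```text
time: 19.5
tool_pos: [0.5299, 0.0244, -0.0339]
tcp_rot: [-1.515, -2.752, 0.0]
wrist_force: [-1.9, -1.3, 0.1]
width: 0.997
grip_force: 0.8
```

Request:
jog_arm(ticks={"rows":[[0,0.112,0,0],[0,0.08,0,0],[0,0.048,0,0],[0,0,0,0]]})

```text
time: 20.0
tool_pos: [0.5424, 0.0321, -0.0338]
tcp_rot: [1.515, 2.752, 0.0]
wrist_force: [-0.2, -0.4, 0.8]
width: 0.996
grip_force: 0.1
```

```bash
python3 - <<'E'
from h import *
s=bot.read_state();p=s["tool_pos"][:2];O=np.array([.638,.095]);print((p-O)@[.842,.539],(p-O)@[-.539,.842])
E
```

```text
-0.11441115567655909 -0.0013797079968434836
```

Request:
jog_arm(ticks={"rows":[[0,-0.16,0,0],[0,-0.64,0,0],[0,-0.8,0,0],[0,-0.8,0,0],[0,0,-0.96,0]]})

```text
time: 20.62
tool_pos: [0.4025, -0.0477, 0.0199]
tcp_rot: [-1.51, -2.734, 0.01]
wrist_force: [1.5, 0.5, -1.1]
width: 1.0
grip_force: 0.0
```

Request:
jog_arm(ticks={"rows":[[0,0,-0.96,0],[0,0,-0.96,0],[0,0,0,0]]})

```text
time: 21.0
tool_pos: [0.4198, -0.0493, 0.1523]
tcp_rot: [1.509, 2.741, 0.007]
wrist_force: [0.8, -0.2, -0.5]
width: 0.999
grip_force: 0.0
```

```bash
python3 - <<'E'
from h import *
im=bot.read_camera("scene")[:,:,::-1];cv2.imwrite("pics/e1.png",cv2.resize(im[100:280,180:420],(800,600)))
r=bot.regions_of("scene","aerosol_can");print([(x["box"],x["conf"]) for x in r[:1]])
E
```

```text
[([280.5, 153.7, 304.3, 218.9], 0.83)]
```

View pics/e1.png

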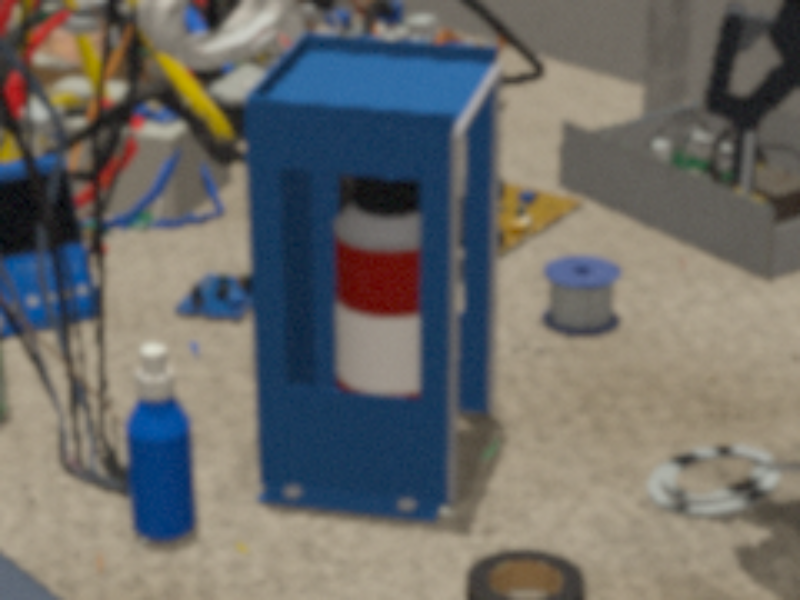

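The can stands upright behind the window, with its left edge at (333,300) in the crop, and nothing sticks out past the lip. One numeric check, then I hand it in.

```bash
python3 - <<'E'
from h import *
O=np.array([.638,.095])
for x in(-.03,-.02,-.01,0,.01):print(x,[round(box("scene",O+x*np.array([.842,.539])+y*np.array([-.539,.842]))[0],1) for y in(-.01,0,.01)])
E
```

```text
-0.03 [np.float64(291.6), np.float64(290.4), np.float64(289.1)]
-0.02 [np.float64(286.7), np.float64(285.4), np.float64(284.2)]
-0.01 [np.float64(281.8), np.float64(280.5), np.float64(279.2)]
0 [np.float64(276.9), np.float64(275.6), np.float64(274.3)]
0.01 [np.float64(272.1), np.float64(270.7), np.float64(269.4)]
```

The left edge is at column 280.5, which puts the can at x = -10 mm, well inside the -27 to +24 mm range.

```bash
python3 -c "
from workcell import bot
print(bot.finish_job())"
```

```text
the job is handed in; nothing more can be done
None
```

The can is upright and fully under the bay's roof (about x = -10 mm), the arm has drawn back and the job is handed in at about 21 s; a first test push touched too high and tilted the can slightly, but I backed off and it settled upright where it had stood before I went on.

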